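# Pump up and slide off a mounting plate

### The arm

A 7-joint arm with a two-finger parallel gripper is mounted at the origin on the work surface. World frame = base frame: x ahead of the robot, y to its left, z up, the work surface at z = 0. Lengths are in m, angles in rad, forces in N, time in s.
With the tool pointing down it reaches from about 0.425 to 0.925 m from the base axis. Payload 6.8 kg.
Tool frame: the origin (TCP) lies on the front face of the gripper's body, between the roots of the fingers; the fingertips stand 73 mm ahead of it and the grasp point (between the pads) lies 54 mm ahead of it; z points along the fingers, y is the direction in which the jaws open and shut (so a half turn about z gives the same grasp; the last joint's range is limited). The gripper opens to 85 mm and grips with 20 to 120 N. Pads are 22 mm wide; open, the fingers measure 114 mm over their backs; the gripper's body (76 mm by 85 mm) begins 54 mm behind the grasp point. The pads swing forward as they close: fully open they stand 13 mm farther back than shut.
Start: joints at [-1.246, 0.477, 0.022, 1.555, -0.011, 1.109, -0.083], TCP at [0.283, 0.613, 0.304] pointing down, gripper open.
Joint ranges: [-2.96, 2.96], [-0.34, 2.1], [-1.41, 1.46], [0.24, 2.44], [-1.37, 4.51], [0.17, 1.92], [-2.96, 2.96]. Speed limits (rad/s): [2.39, 2.39, 3.14, 3.14, 3.14, 3.14, 3.14].

### API

Orientations are given as a rotation vector (axis times angle).
In Python, from bench import * gives the robot as it stands.
- The arm moves only by the tool jog_arm, never from a script. Its argument "plan" is a list of rows, each a list of 2 entries, a list of its own where there are three numbers: the shift along the world's x, y, z in cm, then the turn about the world's z in rad. In form: [[[tx, ty, tz], twist], ...]. A call has 1 to 12 rows; each row shifts and turns the commanded pose from where the row before left it; what a row does not reach is not made up. A row lasts 1/10 s, in which the tool goes at most 50 mm and 8.59 degrees, less where a joint would pass 70% of its speed; a pose out of reach is approached as far as the arm can. A call is refused whole if a number of a shift passes 5 or a number of a turn 0.15, either way. A call with a gripper value outside its range is refused whole. "hand" is the finger opening in cm, from 0 to 8.54, set as the call begins (left out, the last holds). The fingers move at their own pace and stop on an object; "grip_force" is the grip in N (left out, the last holds). Time passes only in rows, so rows that do not move let the fingers close. It gives the time, the measured TCP pose, the force and the opening at its end, in the units of the state.
- get_obs(): the state, without advancing time (a new reading comes with each control period).
- grab_frame(name): name is "scene" or "top" or "wrist"; returns the picture (400x640x3 uint8, red, green, blue); there is no depth.
- get_calibration(name): a dict with "intrinsics" (3x3 intrinsics, pixels), "k1" (the pictures are not rectified: a ray, as slopes to the right and down, at radius r is drawn at 1 + k1 r^2 times it, then the intrinsics apply), "xyz" and "orientation" of the camera in the world. Camera axes: x right, y down, z forward; pixel columns grow to the right and rows downward; lengths in m; the calibration is good to about 2 mm. A picture is of the moment at which its call begins: read the wrist's pose just before it. get_calibration takes no time and is no camera call; for the wrist camera it gives the pose at the moment of the call.
- hand_in(): hands the job in, once; it reports no verdict.
The state is a dict: "clock": time; "joints": joint angles; "qvel": joint speeds; "tau": joint torques, N m; "tcp_pos": TCP position; "orientation": TCP orientation; "contact_force": force on the tool from outside, world axes, zero at the start; "moment": the same for the moment, N m; "grip_width": finger opening in m.
Only numpy, scipy, OpenCV 4.12 (cv2) and the standard library are available. Lean on these libraries where they do the work, as an engineer would, in place of code of your own. Each camera call takes 0.05 s, during which the arm holds its last target. There are 200 camera calls.

### The job

Clear the carton off the ledge of the plate dispenser and put it down on the rubber mat. Give the dispenser's sprung lever exactly three full strokes, letting it come all the way back up each time, so that the top plate stands just above the rim; then slide that plate sideways, without lifting it, so that it lies wholly on the ledge, roughly square with it, and leave the plates below in the well. Don't disturb the other things on the bench.

Things in the scene. Friction and masses are not known exactly. Their poses are not given: they have to be found in the camera images.
- dispenser: Grey steel plate dispenser, fixed. Origin: centre of the well at bench level; -x points to the ledge (roughly to the robot), +y to the lever. Well 67 (x) by 113 mm (y) inside, walls 8 mm, flat rim at z = 100 mm. Base 12 mm high, x -50..50, y -68..132 mm. Ratchet housing y 64..92 mm, level with the rim; lever cheeks at y 92..108, x +-24 mm reach z = 126 mm; only the lever is above that.
- rim (a point): centre of the well's mouth at rim height (100 mm above the bench), axes as the dispenser
- ledge (a point): centre of the top face of the outfeed ledge: a bare dark steel shelf without lip, level with the rim (z = 100 mm), 90 mm (x) by 150 mm (y), 8 mm thick, joining the well's wall; this point is at dispenser (-86.5, 0, 100) mm; axes as the dispenser
- lever (a joint): sprung pump lever, rad: 0 = up (returns by itself when let go), 0.5 = fully down at a hard stop. Hinge axis along the dispenser's x at dispenser (0, 100, 115) mm; the pad goes down. Pushing the pad takes 3 N at first, about 15 N while it lifts. Each stroke past 0.42 after a return below 0.06 raises the plate lift one notch of 10 mm; a ratchet then holds it and it cannot be let down.
- lever_pad (a point): centre of the top face of the lever's black rubber pad (56 mm along x, 50 mm along the arm), moving with the lever: at rest at dispenser (0, 205, 147) mm, sloping up outward by 14 degrees; fully down at dispenser (0, 208, 93) mm, sloping down by 14 degrees. Nothing is under the pad. Its axes are the dispenser's at joint 0.
- lift (a joint): height of the ratchet lift under the stack, m: 0 at the start; each full stroke adds 0.010; at 0.030 the underside of the top plate is 3 mm above the rim and the second plate is still held by the well; 0.040 is one stroke too many. It moves only upward, by the lever.
- top_plate: top aluminium mounting plate, 64 mm (x) by 110 mm (y) by 12 mm thick, 0.22 kg, with two dark holes; origin: centre of its underside; axes as the dispenser. Starts flat in the well with its top 15 mm below the rim; 1.5 mm clear of the walls.
- second_plate: same plate, second in the stack; it, and those below, must stay in the well
- plate_c: same plate, third in the stack
- plate_d: same plate, lowest, on the lift
- carton: plain closed cardboard carton, 100 mm (x) by 40 mm (y) by 36 mm high, about 0.12 kg, stiff; origin: centre of its underside. It starts flat on the ledge, lengthwise more or less along the dispenser's y.
- mat: black rubber mat on the bench to the right of the dispenser, 200 mm (x) by 170 mm (y), 4 mm thick, fixed, empty; origin: centre of its underside
- spray_can: bystander, leave alone: a plain aluminium aerosol can 56 mm across, 170 mm tall, standing in front of the lever arm, beside the ledge; origin: centre of its underside
- jar: bystander, leave alone: a glass jar with steel lid, 70 mm across, 85 mm tall, standing behind the lever arm; origin: centre of its underside
- wrench: bystander, leave alone: a steel wrench 190 mm long lying behind the dispenser; origin: middle of its length at the underside
- sprocket: bystander, leave alone: a steel chain sprocket lying flat, 138 mm across, 18 mm high at the hub, to the left of the lever; origin: centre of its underside
- mug: bystander, leave alone: a white mug 80 mm across, 95 mm tall, standing beyond the mat; origin: centre of its underside
- hammer: bystander, leave alone: a hammer 260 mm long lying at the far left; origin: middle of its length at the underside
- bearing: bystander, leave alone: a steel bearing ring 90 mm across, 24 mm high, lying in front of the mat towards the robot; origin: centre of its underside

How it is judged:
By the outcome, as a careful person would: the job done as asked, in the order asked, and still so for the second after the job is handed in, with the robot touching nothing.
It also fails if it takes over 61 s, if anything falls off the work surface, if the arm or the gripper's body presses on something with over 40 N, if the wrist force passes 120 N, or if a joint passes its speed limit or range.

## Working session

There is one attempt and no reset: what is moved stays moved. The work goes in short steps, Python scripts to look and compute and a tool call to move; the robot and the scene stay as the last step left them, time stands still between calls to the robot, and variables do not carry over. Pictures are saved under pics/ and viewed, about 8 in all and at most 12, crops included, and the job is handed in when it is done.

Besides the shell and the picture viewer there is one more tool, called by a JSON object that holds its "name" and its "arguments", one argument or row to a line. jog_arm: Moves the arm, as the interface text tells. Its arguments: {"type":"object","properties":{"plan":{"type":"array","items":{"type":"array"}},"hand":{"type":"number"},"grip_force":{"type":"number"}},"required":["plan"]}

```bash
mkdir -p pics; ls
cat > h.py <<'E'
import numpy as np, cv2
from scipy.spatial.transform import Rotation as R
from bench import *
def rot(o):
    o=np.array(o,float)
    return o if o.shape==(3,3) else R.from_rotvec(o).as_matrix() if o.size==3 else R.from_quat(o).as_matrix()
def pix2world(c,uv,z):
    K=np.array(c["intrinsics"]).reshape(3,3);d=(np.array(uv,float)-K[:2,2])/[K[0,0],K[1,1]]
    s=d.copy()
    for _ in range(30): s=d/(1+c["k1"]*(s@s))
    r=rot(c["orientation"])@np.r_[s,1];p=np.array(c["xyz"]);return p+r*(z-p[2])/r[2]
def world2pix(c,P):
    K=np.array(c["intrinsics"]).reshape(3,3);q=rot(c["orientation"]).T@(np.array(P,float)-np.array(c["xyz"]))
    s=q[:2]/q[2];s=s*(1+c["k1"]*(s@s));return K[:2,:2]@s+K[:2,2]
def snap(n,f,crop=None,k=1):
    im=grab_frame(n)[:,:,::-1]
    if crop: im=im[crop[1]:crop[3],crop[0]:crop[2]]
    cv2.imwrite(f,cv2.resize(im,None,fx=k,fy=k,interpolation=cv2.INTER_CUBIC))
E
python3 - <<'E'
from h import *
o=get_obs();print({k:np.round(v,3) for k,v in o.items()})
for n in("top","scene","wrist"):print(n,get_calibration(n))
snap("top","pics/top0.png",k=1.25);snap("scene","pics/scene0.png",k=1.25)
E
```

```text
pics
{'clock': np.float64(0.0), 'joints': array([-1.246,  0.478,  0.022,  1.556, -0.012,  1.109, -0.083]), 'qvel': array([ 0.001,  0.   ,  0.002,  0.002,  0.   , -0.001,  0.002]), 'tau': array([-1.0000e-03, -5.9647e+01,  1.6080e+00, -2.8119e+01,  1.2000e-02,
        1.0000e-02,  0.0000e+00]), 'tcp_pos': array([0.283, 0.612, 0.303]), 'orientation': array([-6.740e-01, -3.068e+00,  3.000e-03]), 'contact_force': array([ 0.473, -0.619, -0.145]), 'moment': array([-0.065,  0.029,  0.034]), 'grip_width': np.float64(0.085)}
top {'intrinsics': array([[391.76156367,   0.        , 319.64195299],
       [  0.        , 391.76156367, 198.06904797],
       [  0.        ,   0.        ,   1.        ]]), 'k1': 0.001726944240625974, 'xyz': array([ 0.32462761, -0.00603276,  1.15442502]), 'orientation': array([-2.15614738,  2.11988383, -0.19163911])}
scene {'intrinsics': array([[492.98318618,   0.        , 315.02325407],
       [  0.        , 492.98318618, 203.87579325],
       [  0.        ,   0.        ,   1.        ]]), 'k1': -0.12466213912781837, 'xyz': array([1.33050102, 0.12465903, 1.07891321]), 'orientation': array([-1.72557673, -1.93987148,  0.72886898])}
wrist {'intrinsics': array([[313.26363837,   0.        , 314.56327751],
       [  0.        , 313.26363837, 203.27863005],
       [  0.        ,   0.        ,   1.        ]]), 'k1': -0.057599506996399485, 'xyz': array([0.20950021, 0.64728601, 0.37342011]), 'orientation': array([2.41170607, 1.54191478, 0.24678434])}
```

View pics/top0.png

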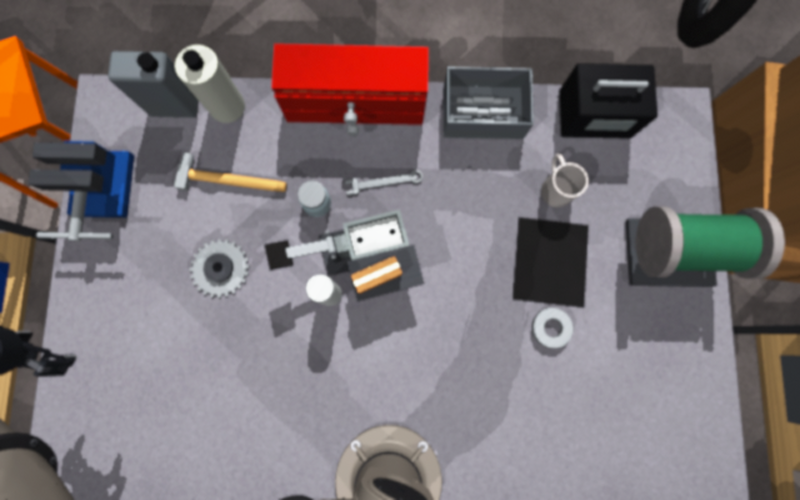

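View pics/scene0.png

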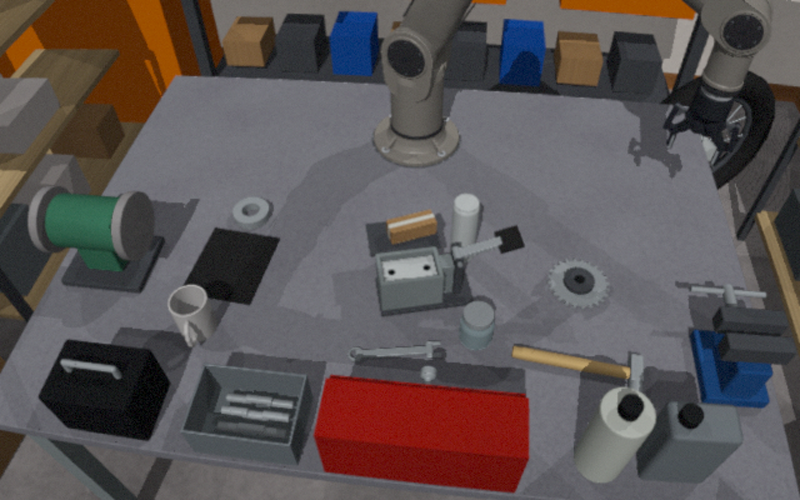

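The top view shows the well at about (375,238), the carton at (377,274), the pad at (278,254), the can's lid at (319,289) and the mat at (551,261), all in 1.25x pixels. I'll take an enlarged crop next.

Run:
```python
from h import *
snap("top","pics/top1.png",(200,130,350,250),5)
```

```text
(no output)
```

View pics/top1.png

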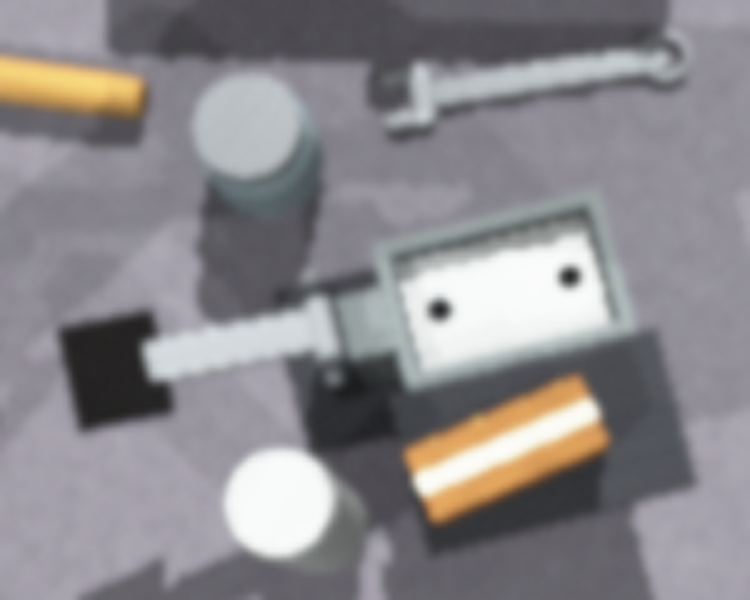

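The crop shows, in 5x pixels, the rim's outer corners at (375,248), (600,190), (637,328), (408,390). The ledge corners are (695,487) and (430,555), and the carton top is (580,375), (612,440), (435,525), (403,452). The pad is centred near (117,371) and the can's lid at (280,503).

Run:
```python
from h import *
c=get_calibration("top")
def pts(l,z,k=5,off=(200,130)): 
    return np.array([pix2world(c,(np.array(p)+.5)/k-.5+np.array(off),z) for p in l])
def show(n,P): print(n,"ctr",P.mean(0).round(4),"edges",[np.round(1000*np.linalg.norm(P[i]-P[i-1]),0) for i in range(len(P))])
rim=pts([(375,248),(600,190),(637,328),(408,390)],.1);show("rim",rim)
def yawof(v): return np.degrees(np.arctan2(v[1],v[0]))
print("yaw y axis",[yawof(rim[0]-rim[1])-90,yawof(rim[3]-rim[2])-90,yawof(rim[1]-rim[2]),yawof(rim[0]-rim[3])])
L=pts([(695,487),(430,555),(660,328)],.1);print("ledge",L.round(4),yawof(L[1]-L[0])-90)
C=pts([(580,375),(612,440),(435,525),(403,452)],.136);show("carton",C);print(yawof(C[3]-C[0])-90,yawof(C[2]-C[1])-90)
P=pts([(60,328),(152,312),(173,410),(82,432)],.147);show("pad",P)
M=pts([(517,218),(589,222),(584,306),(513,301)],.004,1.25,(0,0));show("mat",M);print(M.round(3),yawof(M[0]-M[3]))
print("can",pts([(280,503)],.17),"jar",pts([(248,127)],.085))
th=np.radians(np.mean([yawof(rim[0]-rim[1])-90,yawof(rim[3]-rim[2])-90]));Rz=R.from_euler('z',th).as_matrix()
o=rim.mean(0)*[1,1,0]
for n,p in dict(ledge=(-.0865,0,.1),lc1=(-.1315,-.075,.1),lc2=(-.1315,.075,.1),pad=(0,.205,.147)).items(): print(n,(o+Rz@p).round(4))
o=get_obs();print(R.from_rotvec(o["orientation"]).as_matrix().round(3), o["tcp_pos"])
```

```text
rim ctr [0.5331 0.037  0.1   ] edges [np.float64(81.0), np.float64(128.0), np.float64(80.0), np.float64(129.0)]
yaw y axis [np.float64(15.913268961926278), np.float64(16.38357257202557), np.float64(15.54656311957262), np.float64(14.753190424653331)]
ledge [[ 0.4259 -0.0679  0.1   ]
 [ 0.387   0.0738  0.1   ]
 [ 0.5127 -0.0481  0.1   ]] 15.353045548761045
carton ctr [0.4413 0.0322 0.136 ] edges [np.float64(101.0), np.float64(38.0), np.float64(102.0), np.float64(42.0)]
24.76879008400185 26.746984952251864
pad ctr [0.4769 0.2355 0.147 ] edges [np.float64(56.0), np.float64(48.0), np.float64(53.0), np.float64(48.0)]
mat ctr [ 0.4945 -0.3765  0.004 ] edges [np.float64(200.0), np.float64(174.0), np.float64(203.0), np.float64(167.0)]
[[ 0.598 -0.298  0.004]
 [ 0.592 -0.473  0.004]
 [ 0.39  -0.451  0.004]
 [ 0.398 -0.284  0.004]] -4.0812283042912645
can [[0.40755628 0.14450962 0.17      ]] jar [[0.62610533 0.18466572 0.085     ]]
ledge [0.4501 0.013  0.1   ]
lc1 [ 0.4277 -0.0716  0.1   ]
lc2 [0.386  0.0725 0.1   ]
pad [0.4761 0.234  0.147 ]
[[-0.908  0.419 -0.   ]
 [ 0.419  0.908 -0.001]
 [-0.    -0.001 -1.   ]] [0.28298667 0.6124486  0.3031506 ]
```

{"name": "jog_arm", "arguments": {
  "plan": [
    [[1.3,-4.8,0],-0.058],
    [[1.3,-4.8,0],-0.058],
    [[1.3,-4.8,0],-0.058],
    [[1.3,-4.8,0],-0.058],
    [[1.3,-4.8,0],-0.058],
    [[1.3,-4.8,0],-0.058],
    [[1.3,-4.8,0],-0.058],
    [[1.3,-4.8,0],-0.058],
    [[1.3,-4.8,0],-0.058],
    [[1.3,-4.8,0],-0.058],
    [[1.4,-4.8,0],-0.058],
    [[1.4,-4.8,0],-0.058]
  ],
  "hand": 7,
  "grip_force": 30
}}

```text
clock: 1.35
tcp_pos: [0.4411, 0.0347, 0.3041]
orientation: [1.683, 2.652, 0.001]
contact_force: [1.1, 0.7, -0.4]
grip_width: 0.0701
```

{"name": "jog_arm", "arguments": {
  "plan": [
    [[0,0,0],0],
    [[0,0,0],0],
    [[0,0,0],0]
  ]
}}

```text
clock: 1.65
tcp_pos: [0.4409, 0.0377, 0.3038]
orientation: [-1.678, -2.655, -0.0]
contact_force: [0.2, 0.3, 0.1]
grip_width: 0.0697
```

```bash
cat >> h.py <<'E'
def st():
    o=get_obs();M=R.from_rotvec(o["orientation"]).as_matrix()
    print("t",round(float(o["clock"]),2),"tcp",o["tcp_pos"].round(4),"tooly deg",np.degrees(np.arctan2(M[1,1],M[0,1])).round(2),"z",M[:,2].round(3),"F",o["contact_force"].round(1),"w",round(float(o["grip_width"]),4))
E
python3 - <<'E'
from h import *
st();print(get_obs()["joints"].round(2))
c=get_calibration("wrist")
snap("wrist","pics/w1.png",k=1.25)
o=np.array([.533,.037,0]);Rz=R.from_euler('z',np.radians(15.7)).as_matrix()
for n,p in dict(l1=(-.1315,-.075,.1),l2=(-.1315,.075,.1),w1=(-.0415,-.0645,.1),w2=(-.0415,.0645,.1)).items(): print(n,(1.25*world2pix(c,o+Rz@p)).round(0))
Rz=R.from_euler('z',np.radians(25.7)).as_matrix()
for a in(-.02,.02):
  for b in(-.05,.05): print("carton",(1.25*world2pix(c,np.array([.441,.032,0])+Rz@(a,b,.136))).round(0))
E
```

```text
t 1.65 tcp [0.4409 0.0377 0.3038] tooly deg 25.41 z [-0.  0. -1.] F [0.2 0.3 0.1] w 0.0697
[-0.65  0.08  0.45  2.11 -0.04  0.96  0.27]
l1 [320. 352.]
l2 [343. 165.]
w1 [431. 357.]
w2 [468. 202.]
carton [361. 335.]
carton [356. 190.]
carton [419. 335.]
carton [422. 189.]
```

View pics/w1.png

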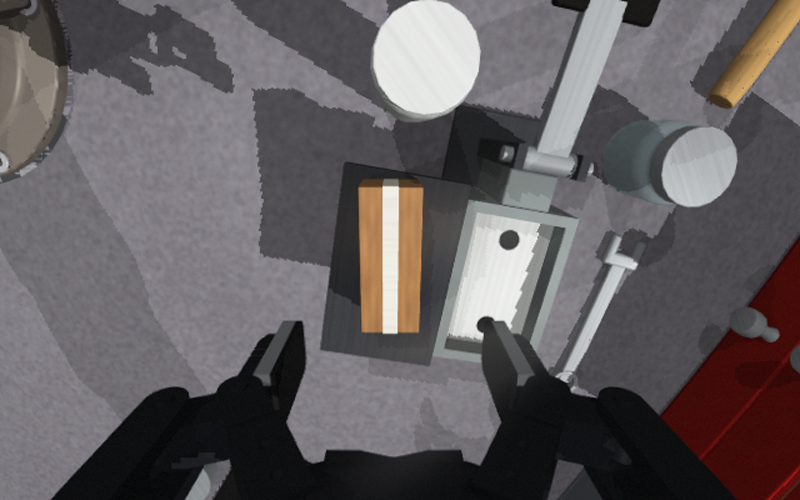

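The wrist view agrees with my estimate. The ledge corners are at (320,350) and (345,163), and the carton top spans (359,187) to (419,333), all within 2-3 px of prediction.

{"name": "jog_arm", "arguments": {
  "plan": [
    [[0,-0.4,-2.5],0],
    [[0,0,-2.5],0],
    [[0,0,-2.5],0],
    [[0,0,-2],0],
    [[0,0,-1.5],0],
    [[0,0,-1],0],
    [[0,0,-0.4],0],
    [[0,0,0],0],
    [[0,0,0],0]
  ]
}}

```text
clock: 2.6
tcp_pos: [0.4415, 0.033, 0.1804]
orientation: [1.68, 2.654, 0.001]
contact_force: [-0.1, -0.2, -0.1]
grip_width: 0.0703
```

{"name": "jog_arm", "arguments": {
  "plan": [
    [[0,0,0],0],
    [[0,0,0],0],
    [[0,0,0],0],
    [[0,0,0],0],
    [[0,0,0],0],
    [[0,0,0],0],
    [[0,0,0],0]
  ],
  "hand": 3,
  "grip_force": 30
}}

```text
clock: 3.3
tcp_pos: [0.4415, 0.0329, 0.1805]
orientation: [1.68, 2.654, 0.002]
contact_force: [-2.1, 0.5, 6.6]
grip_width: 0.0394
```

{"name": "jog_arm", "arguments": {
  "plan": [
    [[0,0,0.5],0],
    [[0,0,1.5],0],
    [[0,0,2.5],0],
    [[0,0,2.5],0],
    [[0,-1,1],-0.05],
    [[0.6,-3.5,0],-0.05],
    [[0.6,-4,0],-0.06],
    [[0.6,-4,0],-0.06],
    [[0.6,-4,0],-0.06],
    [[0.6,-4,0],-0.06],
    [[0.6,-4,0],-0.06],
    [[0.6,-4,0],-0.06]
  ]
}}

```text
clock: 4.5
tcp_pos: [0.4829, -0.2536, 0.26]
orientation: [-2.244, -2.199, -0.0]
contact_force: [-0.3, -0.0, -1.6]
grip_width: 0.0395
```

{"name": "jog_arm", "arguments": {
  "plan": [
    [[0.6,-4,0],-0.06],
    [[0.6,-4,0],0],
    [[0.6,-3.5,0],0],
    [[0.4,-1,-1],0],
    [[0,0,-3],0],
    [[0,0,-3],0],
    [[0,0,-3],0],
    [[0,0,-3],0],
    [[0,0,-2],0],
    [[0,0,-1.2],0],
    [[0,0,0],0],
    [[0,0,0],0]
  ]
}}

```text
clock: 5.7
tcp_pos: [0.5054, -0.3773, 0.0985]
orientation: [2.306, 2.133, 0.0]
contact_force: [0.5, 0.1, -0.2]
grip_width: 0.0396
```

{"name": "jog_arm", "arguments": {
  "plan": [
    [[0,0,-0.6],0],
    [[0,0,-0.4],0],
    [[0,0,-0.1],0],
    [[0,0,0],0],
    [[0,0,0],0]
  ]
}}

```text
clock: 6.2
tcp_pos: [0.5052, -0.3773, 0.0871]
orientation: [2.306, 2.133, 0.0]
contact_force: [-0.0, -0.7, -0.8]
grip_width: 0.0394
```

{"name": "jog_arm", "arguments": {
  "plan": [
    [[0,0,-0.15],0],
    [[0,0,-0.1],0],
    [[0,0,0],0],
    [[0,0,0],0]
  ]
}}

```text
clock: 6.6
tcp_pos: [0.5052, -0.3773, 0.0846]
orientation: [2.306, 2.133, 0.0]
contact_force: [-0.7, 0.1, 2.2]
grip_width: 0.0397
```

{"name": "jog_arm", "arguments": {
  "plan": [
    [[0,0,0],0],
    [[0,0,0],0],
    [[0,0,0],0],
    [[0,0,0],0],
    [[0,0,1],0],
    [[0,0,3],0],
    [[0,0,4],0],
    [[0,0,4],0],
    [[0,0,4],0],
    [[0,0,4],0]
  ],
  "hand": 7
}}

```text
clock: 7.6
tcp_pos: [0.5047, -0.3772, 0.2868]
orientation: [2.307, 2.132, 0.0]
contact_force: [0.8, 0.0, 0.3]
grip_width: 0.0698
```

Run:
```python
from h import *
st();snap("wrist","pics/w2.png")
```

```text
t 7.6 tcp [ 0.5047 -0.3772  0.2868] tooly deg -4.5 z [ 0. -0. -1.] F [0.8 0.  0.3] w 0.0698
```

View pics/w2.png

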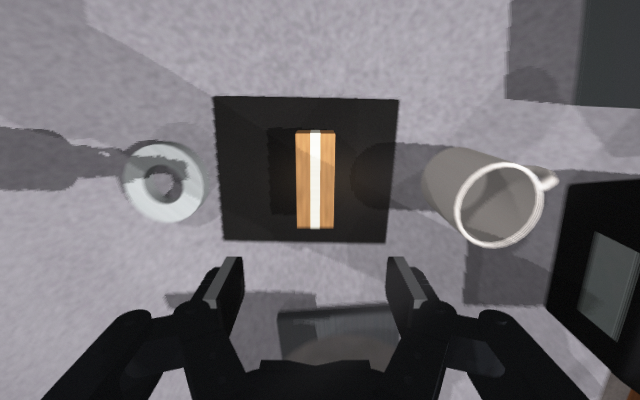

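The carton spans (296,131) to (335,229) on the mat at (215,97)-(398,242), so it is well inside. Next is the lever.

{"name": "jog_arm", "arguments": {
  "plan": [
    [[-0.2,4.7,0],0.12],
    [[-0.2,4.7,0],0.12],
    [[-0.2,4.7,0],0.12],
    [[-0.2,4.7,0],0.12],
    [[-0.2,4.7,0],0.12],
    [[-0.2,4.7,0],0.12],
    [[-0.2,4.7,0],0.12],
    [[-0.2,4.7,0],0.12],
    [[-0.2,4.7,0],0.12],
    [[-0.2,4.7,0],0.12],
    [[-0.2,4.7,0],0.12],
    [[-0.2,4.7,0],0.12]
  ],
  "hand": 0
}}

```text
clock: 8.85
tcp_pos: [0.4808, 0.1883, 0.2851]
orientation: [0.321, 3.124, 0.001]
contact_force: [1.4, 0.7, -0.0]
grip_width: -0.0004
```

{"name": "jog_arm", "arguments": {
  "plan": [
    [[-0.2,2.7,0],0.12],
    [[-0.2,1.5,0],0.12],
    [[-0.1,0.6,0],0.12],
    [[0,0,0],0.12],
    [[0,0,0],0],
    [[0,0,0],0]
  ]
}}

```text
clock: 9.45
tcp_pos: [0.4762, 0.2343, 0.2847]
orientation: [-0.418, 3.113, 0.0]
contact_force: [-0.4, -0.3, -0.0]
grip_width: -0.0
```

Run:
```python
from h import *
st()
```

```text
t 9.45 tcp [0.4762 0.2343 0.2847] tooly deg 105.31 z [ 0.  0. -1.] F [-0.4 -0.3 -0. ] w -0.0
```

{"name": "jog_arm", "arguments": {
  "plan": [
    [[0,0,-2.5],0],
    [[0,0,-2.5],0],
    [[0,0,-1],0],
    [[0,0,-1],0],
    [[0,0,-1],0],
    [[0,0,0],0]
  ]
}}

```text
clock: 10.05
tcp_pos: [0.4765, 0.2355, 0.2045]
orientation: [-0.424, 3.112, 0.001]
contact_force: [-1.9, 0.7, 6.6]
grip_width: -0.0001
```

{"name": "jog_arm", "arguments": {
  "plan": [
    [[0,0,-1],0],
    [[0,0,-1],0],
    [[0,0,0],0]
  ]
}}

```text
clock: 10.35
tcp_pos: [0.4765, 0.2364, 0.1855]
orientation: [-0.425, 3.111, 0.004]
contact_force: [-4.6, 2.5, 13.1]
grip_width: 0.0001
```

{"name": "jog_arm", "arguments": {
  "plan": [
    [[0,0,-0.8],0],
    [[0,0,-0.5],0],
    [[0,0,-0.4],0],
    [[0,0,0],0],
    [[0,0,0],0]
  ]
}}

```text
clock: 10.85
tcp_pos: [0.477, 0.2352, 0.1693]
orientation: [-0.423, 3.111, 0.002]
contact_force: [-4.7, -0.5, 13.9]
grip_width: 0.0
```

{"name": "jog_arm", "arguments": {
  "plan": [
    [[0,0,-0.2],0],
    [[0,0,-0.1],0],
    [[0,0,0],0]
  ]
}}

```text
clock: 11.15
tcp_pos: [0.4771, 0.2349, 0.167]
orientation: [-0.423, 3.111, 0.001]
contact_force: [-6.1, -3.5, 20.8]
grip_width: -0.0003
```

{"name": "jog_arm", "arguments": {
  "plan": [
    [[0,0,-0.1],0],
    [[0,0,0],0]
  ]
}}

```text
clock: 11.35
tcp_pos: [0.4772, 0.2349, 0.1668]
orientation: [-0.423, 3.111, 0.002]
contact_force: [-8.5, -3.7, 29.5]
grip_width: -0.0002
```

{"name": "jog_arm", "arguments": {
  "plan": [
    [[0,0,1],0],
    [[0,0,1.5],0],
    [[0,0,1.5],0],
    [[0,0,1.5],0],
    [[0,0,1.1],0],
    [[0,0,0],0],
    [[0,0,0],0],
    [[0,0,0],0]
  ]
}}

```text
clock: 12.15
tcp_pos: [0.4757, 0.2346, 0.2286]
orientation: [0.425, -3.111, 0.001]
contact_force: [-1.0, 0.5, -0.6]
grip_width: 0.0002
```

{"name": "jog_arm", "arguments": {
  "plan": [
    [[0,0,-1],0],
    [[0,0,-1],0],
    [[0,0,-1],0],
    [[0,0,-1],0],
    [[0,0,-1],0],
    [[0,0,-0.8],0],
    [[0,0,-0.5],0],
    [[0,0,-0.2],0],
    [[0,0,0],0],
    [[0,0,0],0]
  ]
}}

```text
clock: 13.15
tcp_pos: [0.4765, 0.2359, 0.1664]
orientation: [-0.425, 3.112, 0.003]
contact_force: [-8.2, -1.4, 31.3]
grip_width: -0.0002
```

Second stroke reached the stop. The third is the same, very slightly shallower.

{"name": "jog_arm", "arguments": {
  "plan": [
    [[0,0,1],0],
    [[0,0,1.5],0],
    [[0,0,1.5],0],
    [[0,0,1.5],0],
    [[0,0,1],0],
    [[0,0,0],0],
    [[0,0,0],0],
    [[0,0,0],0]
  ]
}}

```text
clock: 13.95
tcp_pos: [0.4755, 0.2346, 0.2283]
orientation: [0.425, -3.111, 0.001]
contact_force: [0.5, 0.3, 0.6]
grip_width: -0.0003
```

{"name": "jog_arm", "arguments": {
  "plan": [
    [[0,0,-1],0],
    [[0,0,-1],0],
    [[0,0,-1],0],
    [[0,0,-1],0],
    [[0,0,-1],0],
    [[0,0,-0.8],0],
    [[0,0,-0.5],0],
    [[0,0,-0.1],0],
    [[0,0,0],0],
    [[0,0,0],0]
  ]
}}

```text
clock: 14.95
tcp_pos: [0.4764, 0.2359, 0.1666]
orientation: [-0.425, 3.112, 0.003]
contact_force: [-5.9, -0.3, 22.3]
grip_width: 0.0
```

{"name": "jog_arm", "arguments": {
  "plan": [
    [[0,0,1],0],
    [[0,0,1.5],0],
    [[0,0,1.5],0],
    [[0,0,1.5],0],
    [[0,0,2],0],
    [[0,0,2],0],
    [[0,0,2],0],
    [[0,0,0],0]
  ]
}}

```text
clock: 15.75
tcp_pos: [0.477, 0.2352, 0.2816]
orientation: [-0.424, 3.11, 0.002]
contact_force: [-0.1, 0.5, -0.3]
grip_width: 0.0001
```

Run:
```python
from h import *
st();snap("wrist","pics/w3.png",k=1.25)
```

```text
t 15.75 tcp [0.477  0.2352 0.2816] tooly deg 105.53 z [ 0.003  0.002 -1.   ] F [-0.1  0.5 -0.3] w 0.0001
```

View pics/w3.png

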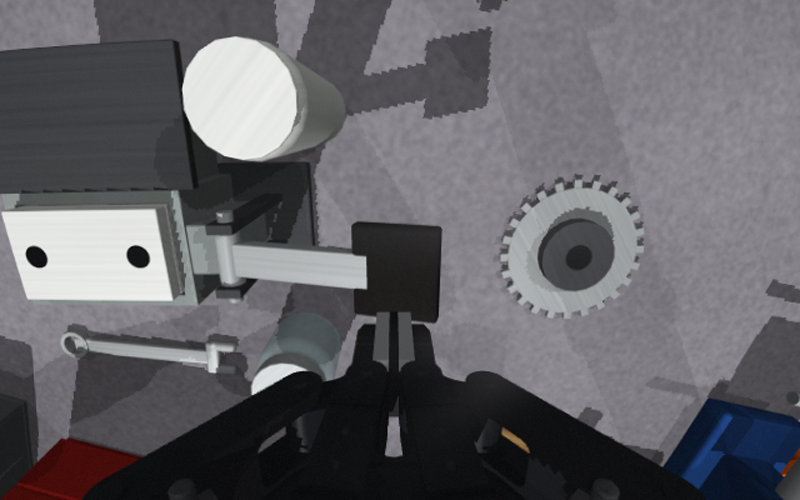

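The plate now stands proud of the rim, with its left edge above the wall and its holes at (37,257) and (138,257). The lever is back up and the bystanders look untouched. Before lowering, I'll calibrate the fingertip height against opening from the pictures I already have.

Run:
```python
from h import *
o=get_obs();M=R.from_rotvec(o["orientation"]).as_matrix();p=o["tcp_pos"];c=get_calibration("wrist")
for w,zs in((0,(.069,.073)),(.07,(.055,.06,.065,.07,.073)),(.085,(.06,))):
  for z in zs:
    for x in(-.011,.011):
      print(w,z,x,[(1.25*world2pix(c,p+M@np.array([x,s*w/2,z]))).round(0) for s in(1,-1)])
t=get_calibration("top")
print("toolbox foot",pix2world(t,np.array([350,122])/1.25,0),"wrench",pix2world(t,np.array([383,183])/1.25,0))
d=np.array([.533,.037,0]);Rz=R.from_euler('z',np.radians(15.7)).as_matrix()
for x in(.06,.055,-.0435):print(x,d+Rz@(x,0,0))
```

```text
0 0.069 -0.011 [array([390., 358.]), array([390., 358.])]
0 0.069 0.011 [array([390., 310.]), array([390., 310.])]
0 0.073 -0.011 [array([390., 353.]), array([390., 353.])]
0 0.073 0.011 [array([390., 306.]), array([390., 306.])]
0.07 0.055 -0.011 [array([481., 379.]), array([298., 379.])]
0.07 0.055 0.011 [array([486., 328.]), array([293., 328.])]
0.07 0.06 -0.011 [array([479., 371.]), array([301., 371.])]
0.07 0.06 0.011 [array([483., 321.]), array([296., 321.])]
0.07 0.065 -0.011 [array([476., 364.]), array([303., 364.])]
0.07 0.065 0.011 [array([480., 315.]), array([299., 315.])]
0.07 0.07 -0.011 [array([474., 357.]), array([306., 357.])]
0.07 0.07 0.011 [array([478., 309.]), array([302., 309.])]
0.07 0.073 -0.011 [array([473., 353.]), array([307., 353.])]
0.07 0.073 0.011 [array([476., 306.]), array([303., 306.])]
0.085 0.06 -0.011 [array([498., 371.]), array([282., 371.])]
0.085 0.06 0.011 [array([503., 321.]), array([276., 321.])]
toolbox foot [0.83697374 0.11242329 0.        ] wrench [0.68059338 0.02665079 0.        ]
0.06 [0.5907615  0.05323603 0.        ]
0.055 [0.58594805 0.05188302 0.        ]
-0.0435 [0.49112291 0.02522888 0.        ]
```

{"name": "jog_arm", "arguments": {
  "plan": [
    [[2,-3.3,0],0],
    [[2.4,-4,0],0],
    [[2.4,-4,0],0],
    [[2.3,-3.8,0],0],
    [[1.4,-2.2,0],0],
    [[0.6,-1,0],0],
    [[0,0,-2.5],0],
    [[0,0,-2.5],0],
    [[0,0,-2],0],
    [[0,0,-1],0],
    [[0,0,0],0],
    [[0,0,0],0]
  ],
  "hand": 5
}}

```text
clock: 17.0
tcp_pos: [0.5872, 0.0524, 0.2006]
orientation: [-0.426, 3.113, 0.0]
contact_force: [-0.2, -0.1, 0.4]
grip_width: 0.0502
```

Run:
```python
from h import *
st();snap("wrist","pics/w4.png",k=1.25)
o=get_obs();d=np.array([.533,.037,0]);Rz=R.from_euler('z',np.radians(15.6)).as_matrix();print("disp",Rz.T@(o["tcp_pos"]-d))
c=get_calibration("wrist")
for x in(-.032,.032):
  for y in(-.055,.055):print((1.25*world2pix(c,d+Rz@(x,y,.115))).round(0))
```

```text
t 17.0 tcp [0.5872 0.0524 0.2006] tooly deg 105.58 z [ 0.  0. -1.] F [-0.2 -0.1  0.4] w 0.0502
disp [5.66208950e-02 4.10852175e-06 2.01160166e-01]
[245. 104.]
[534. 104.]
[261. 263.]
[519. 263.]
```

View pics/w4.png

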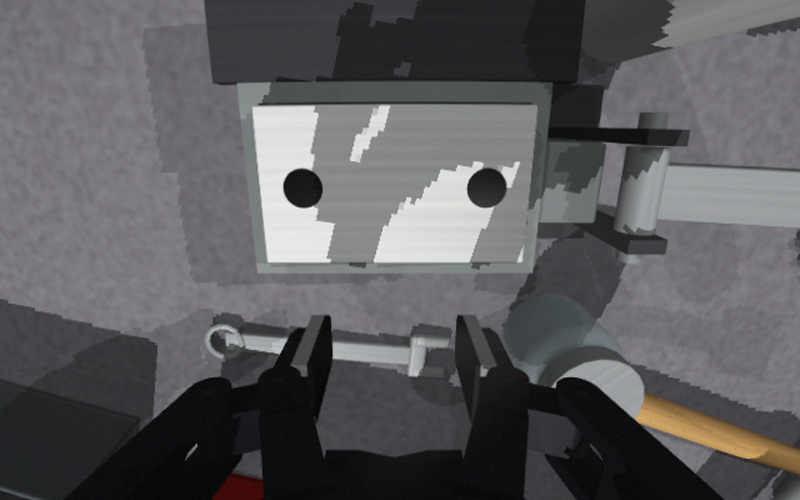

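{"name": "jog_arm", "arguments": {
  "plan": [
    [[0,0,-1.5],0],
    [[0,0,-0.7],0],
    [[0,0,-0.3],0],
    [[0,0,0],0],
    [[0,0,0],0]
  ]
}}

```text
clock: 17.55
tcp_pos: [0.5872, 0.0517, 0.1754]
orientation: [-0.424, 3.113, -0.0]
contact_force: [0.4, 0.3, 0.3]
grip_width: 0.0499
```

{"name": "jog_arm", "arguments": {
  "plan": [
    [[-0.48,-0.135,0],0],
    [[-0.48,-0.135,0],0],
    [[-0.48,-0.135,0],0],
    [[-0.48,-0.135,0],0],
    [[-0.48,-0.135,0],0],
    [[-0.48,-0.135,0],0],
    [[-0.48,-0.135,0],0],
    [[-0.48,-0.135,0],0]
  ]
}}

```text
clock: 18.35
tcp_pos: [0.5486, 0.0409, 0.1756]
orientation: [-0.425, 3.112, 0.0]
contact_force: [2.2, 1.0, 0.4]
grip_width: 0.0499
```

Run:
```python
from h import *
st();snap("wrist","pics/w5.png",k=1.25)
```

```text
t 18.35 tcp [0.5486 0.0409 0.1756] tooly deg 105.54 z [ 0.001  0.    -1.   ] F [2.2 1.  0.4] w 0.0499
```

View pics/w5.png

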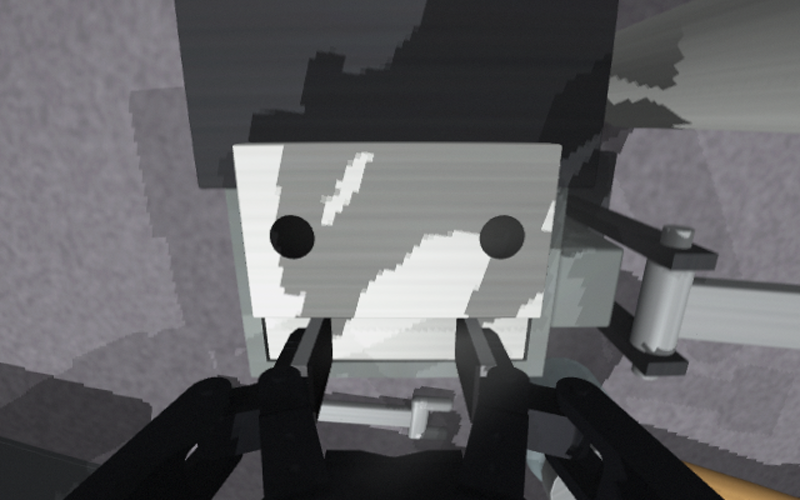

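The plate slides squarely, spanning (233,144) to (560,318), and the second plate stays put beneath it. I'll continue.

{"name": "jog_arm", "arguments": {
  "plan": [
    [[-0.48,-0.135,0],0],
    [[-0.48,-0.135,0],0],
    [[-0.48,-0.135,0],0],
    [[-0.48,-0.135,0],0],
    [[-0.48,-0.135,0],0],
    [[-0.48,-0.135,0],0],
    [[-0.48,-0.135,0],0],
    [[-0.48,-0.135,0],0],
    [[-0.48,-0.135,0],0],
    [[-0.48,-0.135,0],0],
    [[-0.4,-0.11,0],0],
    [[0,0,0],0]
  ]
}}

```text
clock: 19.6
tcp_pos: [0.4956, 0.026, 0.1752]
orientation: [0.424, -3.111, 0.0]
contact_force: [0.8, 0.5, 0.1]
grip_width: 0.0501
```

Run:
```python
from h import *
st();snap("wrist","pics/w6.png",k=1.25)
o=get_obs();d=np.array([.533,.037,0]);Rz=R.from_euler('z',np.radians(15.6)).as_matrix();print("disp",Rz.T@(o["tcp_pos"]-d))
c=get_calibration("wrist")
for x in(-.1185,-.0545):
  for y in(-.055,.055):print("ideal plate top",(1.25*world2pix(c,d+Rz@(x,y,.112))).round(0))
for y in(-.075,.075):print("ledge end",[(1.25*world2pix(c,d+Rz@(x,y,.1))).round(0) for x in(-.0415,-.1315)])
```

```text
t 19.6 tcp [0.4956 0.026  0.1752] tooly deg 105.53 z [-0.002 -0.    -1.   ] F [0.8 0.5 0.1] w 0.0501
disp [-0.03894964 -0.00045969  0.17503691]
ideal plate top [224. 131.]
ideal plate top [556. 130.]
ideal plate top [246. 307.]
ideal plate top [536. 306.]
ledge end [array([213., 322.]), array([178.,  93.])]
ledge end [array([569., 322.]), array([602.,  93.])]
```

View pics/w6.png

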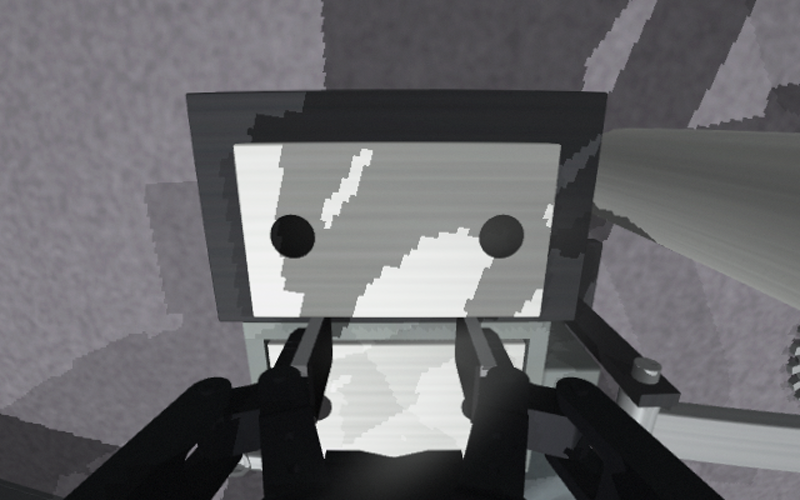

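The plate's far edge is at row 144 and its near edge at row 317, against ideals of 131 and 307, with the ledge at rows 93-322. It needs about 4 mm more, then I'll back off and rise.

{"name": "jog_arm", "arguments": {
  "plan": [
    [[-0.2,-0.055,0],0],
    [[-0.19,-0.055,0],0],
    [[0,0,0],0],
    [[0,0,0],0],
    [[0.3,0.08,0],0],
    [[0.8,0.22,0],0],
    [[0.8,0.22,0],0],
    [[0,0,1],0],
    [[0,0,3],0],
    [[0,0,4],0],
    [[0,0,4],0],
    [[0,0,0],0]
  ]
}}

```text
clock: 20.85
tcp_pos: [0.5146, 0.0305, 0.3014]
orientation: [-0.423, 3.103, 0.001]
contact_force: [0.6, -0.3, -0.0]
grip_width: 0.0495
```

{"name": "jog_arm", "arguments": {
  "plan": [
    [[2,-2,3],0],
    [[2,-3,3],0],
    [[2,-4,0],0],
    [[1,-4,0],0],
    [[0,-4,0],0],
    [[0,-4,0],0],
    [[0,-3,0],0],
    [[0,0,0],0],
    [[0,0,0],0]
  ]
}}

```text
clock: 21.75
tcp_pos: [0.5815, -0.21, 0.3552]
orientation: [0.422, -3.113, -0.001]
contact_force: [-0.1, 0.2, -1.1]
grip_width: 0.0498
```

Run:
```python
from h import *
st();snap("top","pics/top2.png",(200,120,500,280),2.6)
```

```text
t 21.75 tcp [ 0.5815 -0.21    0.3552] tooly deg 105.44 z [-0.001  0.    -1.   ] F [-0.1  0.2 -1.1] w 0.0498
```

View pics/top2.png

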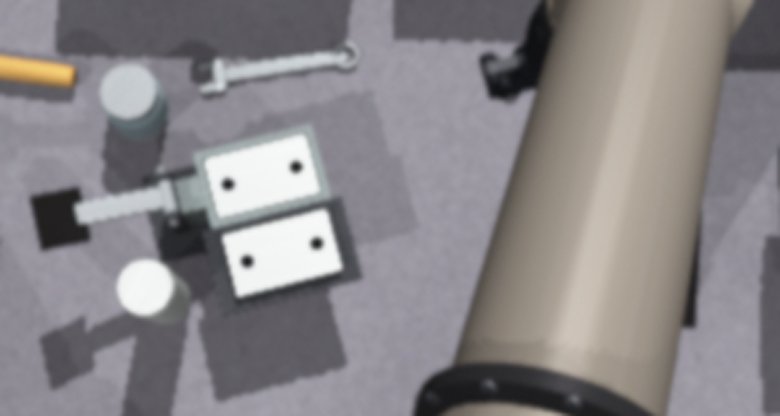

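The plate lies on the ledge, (222,228) to (343,270), square and with dark ledge visible on its free sides. The second plate is in the well, the lever is up and the can, jar and wrench are where they were. I'm handing in.

```bash
python3 -c "
from h import *
st();print(hand_in())"
```

```text
t 21.8 tcp [ 0.5819 -0.2087  0.3552] tooly deg 105.57 z [-0.     0.001 -1.   ] F [ 0.2  0.4 -1.1] w 0.05
the job is handed in; nothing more can be done
None
```

The job is done and handed in at about 22 s of the 61 s allowed; the hand-in gave no verdict.

- **Carton:** I moved it from the ledge to the middle of the mat. A wrist picture just after release showed it wholly inside the mat's edges. The arm hid the mat in the final picture, so I did not check it again.
- **Lever:** I gave it three strokes to the hard stop, at about 30 N or less on the wrist. The gripper rose clear of the pad's rest height after each stroke with no force left on it. The last pictures show the lever up.
- **Plate:** I slid it by its back edge with two spread fingertips, at about 2–3 N when measured, without lifting it. The final top picture shows it on the ledge, square with it, with ledge visible on its free sides. The final nudge was about 4 mm, by estimate; I did not remeasure the position after it.
- **Rest of the bench:** The second plate is still in the well. The can, jar and wrench look unmoved in the final picture. The sprocket, mug, hammer and bearing were not all in that view, but nothing went near them after they were last seen in place.

No check failed.

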